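# Tuck a micro-slide under the stage clip and hold it flat

### The arm

A 6-joint arm with a two-finger parallel gripper is mounted at the origin on the work surface. World frame = base frame: x ahead of the robot, y to its left, z up, the work surface at z = 0. Lengths are in m, angles in rad, forces in N, time in s.
With the tool pointing down it reaches from about 0.3 to 0.95 m from the base axis. Payload 3.1 kg.
Tool frame: the origin (TCP) lies midway between the tips of the shut fingers; the grasp point (between the pads) lies behind it (r.grip_point_offset is the z of the grasp point in the tool frame, in m); z points along the fingers, y is the line along which they close (so a half turn about z gives the same grasp; the last joint's range is limited). The gripper opens to 85 mm and grips with 20 to 120 N. Pads are 22 mm wide; open, the fingers measure 114 mm over their backs; the gripper's body (76 mm by 85 mm) begins 54 mm behind the grasp point. The pads swing forward as they close: fully open they stand 13 mm farther back than shut.
Start: joints at [-1.237, 0.308, 1.634, -0, 1.2, -0.07], TCP at [0.246, -0.575, 0.231] pointing down, gripper open.
Joint ranges: [-3.06, 3.06], [-0.79, 1.96], [0.05, 2.63], [-1.19, 4.34], [0.05, 2.64], [-2.94, 2.94]. Speed limits (rad/s): [2.79, 2.79, 3.14, 3.14, 3.14, 3.14].

### API

Orientations are given as a 3x3 rotation matrix whose columns are the frame's x, y, z axes.
In Python, from station import r gives the robot as it stands.
- The arm moves only by the tool jog_arm, never from a script. Its argument "rows" is a list of rows, each a list of 3 entries, a list of its own where there are three numbers: the shift along the tool's x, y, z in m, then the turn, a rotation vector about the tool's x, y, z in degrees, then the opening in per cent of the stroke, from 0 (shut) to 100 (fully open). A call has exactly 8 rows; each row shifts and turns the commanded pose from where the row before left it, along the tool's axes as they then stand; what a row does not reach is not made up. A row lasts 1/12 s, in which the tool goes at most 41.7 mm and 7.16 degrees, less where a joint would pass 70% of its speed; a pose out of reach is approached as far as the arm can. A call with a gripper value outside its range is refused whole. The fingers move at their own pace and stop on an object; "force" is the grip in N (left out, the last holds). Time passes only in rows, so rows that do not move let the fingers close, or fill a call up. It gives the time, the measured TCP pose, the force, the opening and the grip force at its end, in the units of the state.
- r.get_state(): the state, without advancing time (a new reading comes with each control period).
- r.get_image(name): name is "scene" or "top" or "wrist"; returns the picture (420x560x3 uint8, red, green, blue); there is no depth.
- r.get_calibration(name): a dict with "fx", "fy", "cx", "cy" (pixels), "D" ([k1, k2, p1, p2, k3] as OpenCV has them; the pictures are not rectified), "view" (4x4, takes a point from world to camera coordinates). Camera axes: x right, y up, looking along -z (the intrinsics and any distortion apply to the point x, -y, -z); pixel columns grow to the right and rows downward; lengths in m; the calibration is good to about 2 mm. A picture is of the moment at which its call begins: read the wrist's pose just before it. get_calibration takes no time and is no camera call; for the wrist camera it gives the pose at the moment of the call.
- r.sign_off(): hands the job in; it is judged then, once.
Trained networks look in the newest picture that a camera, given by its name, has taken for a name from the list of things; names that differ only in an ending like _2 or _b are one class to them, and where a whole thing is asked for, a point or a joint stands for the part that bears it (a point fixed in the world has none). Each returns a list of dicts, best first, with "confidence" (0 to 1); they miss things now and then, are a little off and sometimes report something else, mostly with a low value. They report only what shows in the picture. A call takes as long as a camera call. They do not tell look-alikes from the thing itself.
- r.search_frame(label, camera): "rect" ([left, top, right, bottom] in pixels, round what is visible of it).
- r.place_of(label, camera): "position" ([column, row] in pixels: a listed point, or the origin of a listed thing).
The state is a dict: "time": time; "joint_pos": joint angles; "dq": joint speeds; "tau": joint torques, N m; "tool_pos": TCP position; "tcp_rot": TCP orientation; "ft_force": force on the tool from outside, world axes, zero at the start; "ft_torque": the same for the moment, N m; "grip_width": opening from 0.0 (shut) to 1.0 (fully open); "finger_force": force on a finger pad.
Only numpy, scipy, OpenCV 4.12 (cv2) and the standard library are available. Lean on these libraries where they do the work, as an engineer would, in place of code of your own. Each camera call takes 0.05 s, during which the arm holds its last target. There are 200 camera calls.

### The job

Take the white slide with ten black wells from the slide rack and slide one end of it, lengthwise and flat, under the turned-up lip of the spring clip on the microscope stage, without prising the clip up, until the slide lies centred on the black plate in line with the clip. Then press it flat onto the plate with the fingers, firmly but not hard, and finish while still holding it pressed down. Leave the other slides, the dishes, the brush and the vial where they are.

Things in the scene. Friction and masses are not known exactly. Their poses are not given: they have to be found in the camera images.
- slide_ten: the slide to mount: a rigid white card slide in a metal holder, 76 x 26 x 4 mm, about 22 g, with ten black wells (7 mm) in two rows; origin: centre of its underside; x along its length, y along its width, z up. At the start it lies across the two rails of the slide rack, in any of its three places.
- slide_one: a like slide, 76 x 26 x 4 mm, with one large black well; stays on the rack (origin: centre of its underside)
- slide_blank: a like slide, 76 x 26 x 4 mm, plain white; stays on the rack (origin: centre of its underside)
- rack: fixed slide rack; origin: centre of its foot, on the bench. Two 6 mm wide dark steel rails run along its x (220 mm long), 54 mm apart between centres; their tops are 34 mm above the bench and open below down to a 3 mm foot plate. Slides lie across the rails, lengthwise along the rack's y, 66 mm apart between centres.
- microscope: fixed stereo microscope stand; origin: on the bench below the stage plate's centre, x towards the pillar. Base 210 mm wide, from x = -95 to 190 mm, top 34 mm above the bench. A 25 mm thick pillar, 290 mm tall, at x = 145 mm; the head is swung round it, away from the stage (from x = 110 mm outwards, 95 to 310 mm above the bench). Keep clear of both.
- stage_plate: fixed black round plate, 120 mm across, let into the base; origin: centre of its flat top face, 36 mm above the bench and 2 mm above the base around it
- clip_post: fixed post of the spring clip; origin: on its axis, 68 mm from the plate's centre, at the height of the plate's top; x points level from the plate's centre to the post (the way a slide is pushed under the clip), z up. Thumb screw on top: 15 mm across, up to 17.5 mm above the plate. A slide centred on the plate in line with x has its leading end at x = -30 mm.
- clip_bend (a point): lowest point of the clip's steel leaf (12 mm wide, 1.4 mm thick): underside of its bend, 42 mm from the post's axis towards the plate's centre, 2.5 mm above the plate at rest. From its hinge on the post, 10 mm above the plate, the leaf slopes down to here; beyond, its lip turns up at 35 degrees for another 11 mm, to 10 mm above the plate. A second clip is turned off the plate, unused.
- clip (a joint): upward bend of that clip about its hinge at the post (rad): 0 at rest; about 0.033 when the slide lies flat beneath it (the bend then is 4 mm above the plate); 0.1 lifts the bend by about 4 mm. It presses down with 0.7 to 1.1 N.
- petri_dish: open glass dish with pale grains, 90 mm across, 16 mm high; leave it (origin: centre of its underside)
- small_dish: empty glass dish, 60 mm across, 30 mm high; leave it (origin: centre of its underside)
- brush: fine picking brush lying on the bench, 160 mm long, 8 mm thick; leave it
- vial: small jar with a white cap, 24 mm across, 50 mm high; leave it standing (origin: centre of its underside)
Things that resemble listed ones, but are neither listed nor needed, are in the scene too. What is shaped like the slide_ten but orange or red is not meant.

How it is judged:
By the outcome, as a careful person would: the job done as asked, in the order asked, and still so for the second after the job is handed in, while the arm keeps its last pose, push and grip.
It also fails if it takes over 42 s, if anything falls off the work surface, if the arm or the gripper's body presses on something with over 40 N, if the wrist force passes 120 N, or if a joint passes its speed limit or range.

## Working session

There is one attempt and no reset: what is moved stays moved. The work goes in short steps, Python scripts to look and compute and a tool call to move; the robot and the scene stay as the last step left them, time stands still between calls to the robot, and variables do not carry over. Pictures are saved under pics/ and viewed, at most 10 in all, crops included, and the job is handed in when it is done.

Besides the shell and the picture viewer there is one more tool, called after "Call:" as name([rows], argument=value, ...), one row to a line, values as JSON. jog_arm: Moves the arm, as the interface text tells. Its arguments: {"type":"object","properties":{"rows":{"type":"array","items":{"type":"array"}},"force":{"type":"number"}},"required":["rows"]}

```bash
mkdir -p pics; ls; python3 - <<'E'
from station import r
import cv2,numpy as np
for c in ["top","scene"]:
    im=r.get_image(c); cv2.imwrite(f"pics/{c}0.png",cv2.cvtColor(im,cv2.COLOR_RGB2BGR))
    for l in ["slide_ten","rack","stage_plate","clip_post","clip_bend"]:
        print(c,l,[(np.round(d["position"]),round(d["confidence"],2)) for d in r.place_of(l,c)][:4])
s=r.get_state();print(s, r.grip_point_offset)
E
```

```text
pics
top slide_ten [(array([225., 229.]), 0.83), (array([222., 327.]), 0.56), (array([174., 235.]), 0.55)]
top rack [(array([232., 228.]), 0.93), (array([365., 221.]), 0.66)]
top stage_plate [(array([354., 232.]), 0.89)]
top clip_post [(array([382., 216.]), 0.74)]
top clip_bend [(array([366., 220.]), 0.67)]
scene slide_ten [(array([343., 226.]), 0.87), (array([414., 243.]), 0.81), (array([406., 195.]), 0.66), (array([356., 171.]), 0.52)]
scene rack [(array([342., 239.]), 0.74), (array([298., 184.]), 0.71), (array([334., 340.]), 0.64)]
scene stage_plate [(array([199., 207.]), 0.74)]
scene clip_post [(array([159., 221.]), 0.71)]
scene clip_bend [(array([187., 210.]), 0.43)]
{'time': 0.6, 'joint_pos': array([-1.23670745e+00,  3.08056866e-01,  1.63375843e+00, -2.70887384e-05,
        1.19968518e+00, -6.96827007e-02]), 'dq': array([ 7.93794071e-05, -4.98459890e-04,  1.36244825e-03, -6.55923582e-04,
        1.06427681e-03, -5.87979137e-04]), 'tau': array([-1.02098587e-03, -4.14978111e+01, -2.76893520e+01, -2.39465135e-04,
        1.18634380e-03,  5.49531279e-06]), 'tool_pos': array([ 0.24554512, -0.57478465,  0.23131876]), 'tcp_rot': array([[ 9.19581866e-01,  3.92898449e-01,  6.37443859e-06],
       [ 3.92898447e-01, -9.19581862e-01, -9.53517779e-05],
       [-3.16017475e-05,  9.01882729e-05, -9.99999995e-01]]), 'ft_force': array([0.37330135, 0.01297326, 0.42695178]), 'ft_torque': array([ 0.00421572, -0.01859613, -0.01185859]), 'finger_force': 0.0, 'grip_width': 1.001398855618878} -0.0187
```

```bash
cat > h.py <<'E'
from station import r
import cv2,numpy as np
np.set_printoptions(precision=4,suppress=True)
def ray(c,px,cal=None):
    k=cal or r.get_calibration(c); K=np.array([[k["fx"],0,k["cx"]],[0,k["fy"],k["cy"]],[0,0,1]])
    u=cv2.undistortPoints(np.array([[px]],float),K,np.array(k["D"],float))[0,0]
    V=np.array(k["view"]); d=V[:3,:3].T@np.array([u[0],-u[1],-1]); o=-V[:3,:3].T@V[:3,3]
    return o,d
def at(c,px,z,cal=None):
    o,d=ray(c,px,cal); return o+d*(z-o[2])/d[2]
def proj(c,P,cal=None):
    k=cal or r.get_calibration(c); K=np.array([[k["fx"],0,k["cx"]],[0,k["fy"],k["cy"]],[0,0,1]])
    V=np.array(k["view"]).copy(); F=np.diag([1,-1,-1.]); R=F@V[:3,:3]; t=F@V[:3,3]
    return cv2.projectPoints(np.atleast_2d(np.array(P,float)),cv2.Rodrigues(R)[0],t,K,np.array(k["D"],float))[0][:,0]
def save(c,name,crop=None,f=1):
    im=cv2.cvtColor(r.get_image(c),cv2.COLOR_RGB2BGR)
    if crop: im=im[crop[1]:crop[3],crop[0]:crop[2]]
    if f!=1: im=cv2.resize(im,None,fx=f,fy=f,interpolation=cv2.INTER_CUBIC)
    cv2.imwrite(f"pics/{name}.png",im)
E
python3 - <<'E'
from h import *
im=cv2.imread("pics/top0.png")[130:350,140:430]
cv2.imwrite("pics/top0c.png",cv2.resize(im,None,fx=2.7,fy=2.7,interpolation=cv2.INTER_CUBIC))
for l,p,z in [("slide",(225,229),.034),("slide",(222,327),.034),("slide",(174,235),.034),("rack",(232,228),0),("plate",(354,232),.036),("post",(382,216),.036),("bend",(366,220),.0385)]: print(l,at("top",p,z))
E
```

```text
slide [0.5316 0.2347 0.034 ]
slide [0.3238 0.2463 0.034 ]
slide [0.5238 0.3463 0.034 ]
rack [0.5397 0.2229 0.    ]
plate [ 0.5106 -0.0441  0.036 ]
post [ 0.5428 -0.1084  0.036 ]
bend [ 0.5352 -0.072   0.0385]
```

View pics/top0c.png

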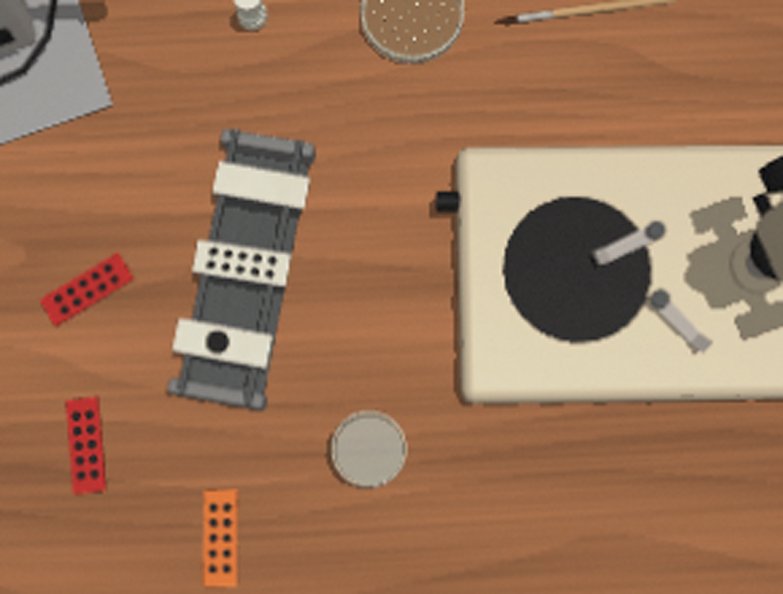

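View pics/scene0.png

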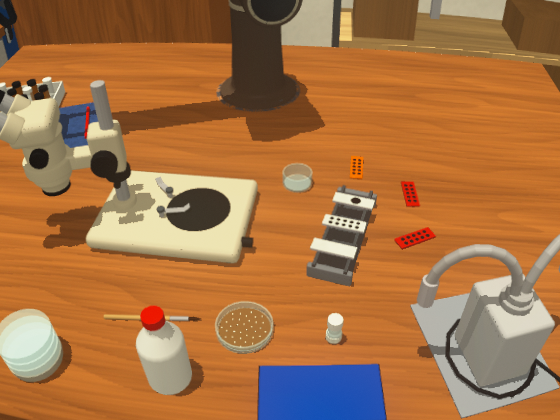

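The top view shows slide_ten in the middle of the rack (about 230,228), the plate at about (354,230), and the clip running from its bend (362,225) to its post (383,215). The scene view confirms this. The red and orange copies lie on the bench.

Call:
jog_arm([
  [[0.018,-0.034,-0.006],[0,0,0],100],
  [[0.018,-0.034,-0.006],[0,0,0],100],
  [[0.018,-0.034,-0.006],[0,0,0],100],
  [[0.018,-0.034,-0.006],[0,0,0],100],
  [[0.02,-0.034,-0.006],[0,0,0],100],
  [[0.02,-0.034,-0.006],[0,0,0],100],
  [[0.02,-0.034,-0.006],[0,0,0],100],
  [[0.02,-0.034,-0.006],[0,0,0],100],
])

```text
time: 1.27
tool_pos: [0.2783, -0.2632, 0.2797]
tcp_rot: [[0.92, 0.392, 0.001], [0.392, -0.92, -0.0], [0.0, 0.001, -1.0]]
ft_force: [0.6, -0.5, -0.7]
grip_width: 0.998
finger_force: 0.0
```

```bash
cat >> h.py <<'E'
def plan(t,yaw,n,s=None):
    s=s or r.get_state(); R=s["tcp_rot"]; p=s["tool_pos"]; y0=np.degrees(np.arctan2(R[1,0],R[0,0]))
    dy=(yaw-y0+180)%360-180; d=(np.array(t)-p)/n
    print("yaw",y0,"turn/row",-dy/n,"step",np.linalg.norm(d))
    for i in range(n):
        a=np.radians(y0+dy*i/n); c,q=np.cos(a),np.sin(a)
        print(np.array([d[0]*c+d[1]*q, d[0]*q-d[1]*c, -d[2]]))
E
python3 - <<'E'
from h import *
s=r.get_state(); V=np.array(r.get_calibration("wrist")["view"]); o=-V[:3,:3].T@V[:3,3]
R=s["tcp_rot"]; print("cam in tool",R.T@(o-s["tool_pos"]),"look in tool",R.T@(-V[2,:3]), r.get_calibration("wrist")["fx"])
plan([.40,-.04,.27],76.5,8)
E
```

```text
cam in tool [ 0.0727 -0.0002 -0.1433] look in tool [-0.2876 -0.0003  0.9578] 337.31441873970226
yaw 23.078625189577107 turn/row -6.677671851302861 step 0.03179791340322178
[ 0.0249 -0.0197  0.0012]
[ 0.0271 -0.0167  0.0012]
[ 0.0288 -0.0134  0.0012]
[ 0.0302 -0.01    0.0012]
[ 0.0311 -0.0064  0.0012]
[ 0.0317 -0.0027  0.0012]
[0.0318 0.001  0.0012]
[0.0314 0.0047 0.0012]
```

Call:
jog_arm([
  [[0.031,-0.017,0.001],[0,0,-6.7],100],
  [[0.033,-0.013,0.001],[0,0,-6.7],100],
  [[0.034,-0.009,0.001],[0,0,-6.7],100],
  [[0.035,-0.005,0.001],[0,0,-6.7],100],
  [[0.036,-0.001,0.001],[0,0,-6.7],100],
  [[0.035,0.003,0.001],[0,0,-6.7],100],
  [[0.035,0.007,0.001],[0,0,-6.7],100],
  [[0.034,0.011,0.001],[0,0,-6.6],100],
])

```text
time: 1.93
tool_pos: [0.4555, -0.0405, 0.2716]
tcp_rot: [[0.225, 0.974, 0.001], [0.974, -0.225, -0.0], [-0.0, 0.001, -1.0]]
ft_force: [1.0, -0.2, 0.5]
grip_width: 0.997
finger_force: 0.0
```

```bash
python3 - <<'E'
from h import *
cal=r.get_calibration("wrist"); im=r.get_image("wrist"); cv2.imwrite("pics/w1.png",cv2.cvtColor(im,cv2.COLOR_RGB2BGR))
np.save("w1cal.npy",cal,allow_pickle=True)
for l,z in [("stage_plate",.036),("clip_post",.036),("clip_bend",.0385)]:
    for d in r.place_of(l,"wrist")[:2]: print(l,d["position"],d["confidence"],at("wrist",d["position"],z,cal))
plan([.53,.21,.16],76.5,8)
E
```

```text
stage_plate [333.9, 165.6] 0.84 [ 0.515  -0.0425  0.036 ]
clip_post [369.2, 211.0] 0.79 [ 0.5458 -0.1047  0.036 ]
clip_bend [345.7, 183.7] 0.59 [ 0.524  -0.0654  0.0385]
yaw 76.72422434913459 turn/row 0.028028043641825207 step 0.03564977122221526
[0.0328 0.002  0.0139]
[0.0328 0.0019 0.0139]
[0.0328 0.0019 0.0139]
[0.0328 0.0019 0.0139]
[0.0328 0.0019 0.0139]
[0.0328 0.0019 0.0139]
[0.0328 0.0019 0.0139]
[0.0328 0.0018 0.0139]
```

View pics/w1.png

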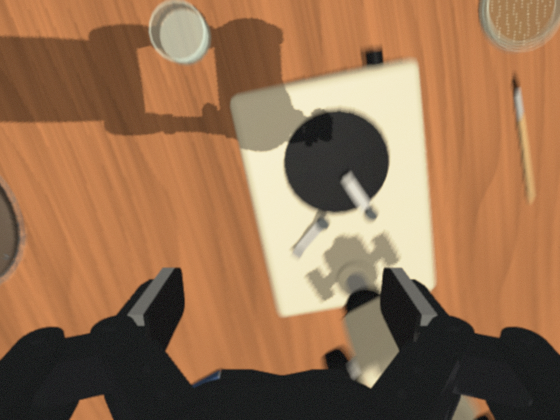

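The wrist view shows the plate centred at about (336,161), with the clip leaf running from its lip (347,175) to its screw (371,213). I'll fit these properly and move to the rack meanwhile.

```bash
cat > fit.py <<'E'
from h import *
from scipy.optimize import least_squares
def circ(c,im,cal,seed):
    g=im.max(2); m=((g<62)*255).astype(np.uint8)
    n,lab=cv2.connectedComponents(m); k=lab[seed[1],seed[0]]
    cs,_=cv2.findContours((lab==k).astype(np.uint8),cv2.RETR_EXTERNAL,cv2.CHAIN_APPROX_NONE)
    ps=max(cs,key=len)[:,0]; P=np.array([at(c,p,.036,cal)[:2] for p in ps])
    f=lambda v: np.hypot(*(P-v[:2]).T)-v[2]
    s=least_squares(f,[*P.mean(0),.06],loss="cauchy",f_scale=.0006)
    return s.x,np.sum(abs(f(s.x))<.0015),len(P)
cal=np.load("w1cal.npy",allow_pickle=True).item()
print("wrist",circ("wrist",cv2.imread("pics/w1.png"),cal,(320,170)))
print("top",circ("top",cv2.imread("pics/top0.png"),r.get_calibration("top"),(345,232)))
print("screw w", at("wrist",(371,213),.0535,cal), "top",at("top",(656/2.7+140,230/2.7+130),.0535))
print("lip w", at("wrist",(347,175),.046,cal),"top",at("top",(598/2.7+140,258/2.7+130),.046))
E
python3 fit.py
python3 - <<'E'
import cv2
im=cv2.imread("pics/w1.png")[140:240,280:420]
cv2.imwrite("pics/w1c.png",cv2.resize(im,None,fx=5.5,fy=5.5,interpolation=cv2.INTER_CUBIC))
E
```

```text
wrist (array([ 0.5175, -0.0395,  0.0557]), np.int64(215), 335)
top (array([ 0.5173, -0.043 ,  0.0572]), np.int64(142), 180)
screw w [ 0.5439 -0.1012  0.0535] top [ 0.5409 -0.1068  0.0535]
lip w [ 0.5261 -0.0541  0.046 ] top [ 0.522  -0.0598  0.046 ]
```

View pics/w1c.png

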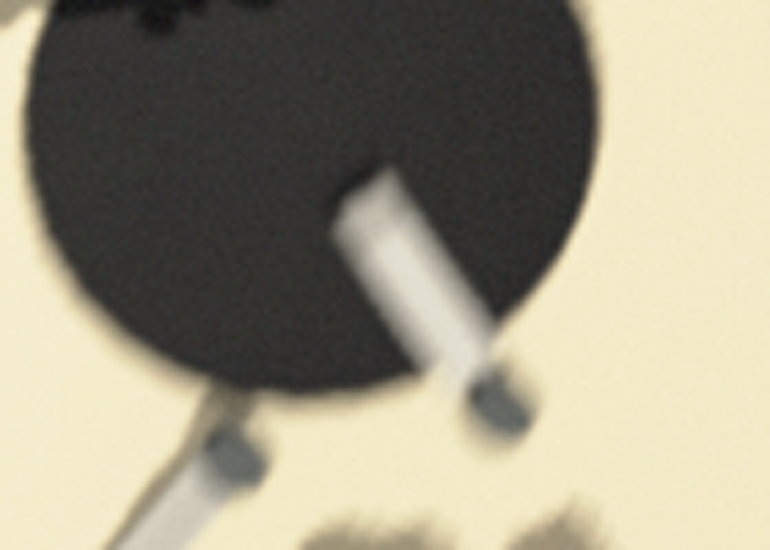

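Call:
jog_arm([
  [[0.033,0.002,0.014],[0,0,0],100],
  [[0.033,0.002,0.014],[0,0,0],90],
  [[0.033,0.002,0.014],[0,0,0],80],
  [[0.033,0.002,0.014],[0,0,0],70],
  [[0.033,0.002,0.014],[0,0,0],60],
  [[0.033,0.002,0.014],[0,0,0],60],
  [[0.033,0.002,0.014],[0,0,0],60],
  [[0.033,0.002,0.014],[0,0,0],60],
])

```text
time: 2.8
tool_pos: [0.5315, 0.2104, 0.1589]
tcp_rot: [[0.234, 0.972, 0.0], [0.972, -0.234, -0.001], [-0.001, 0.0, -1.0]]
ft_force: [0.3, -0.7, -0.1]
grip_width: 0.599
finger_force: 0.0
```

```bash
python3 - <<'E'
from h import *
cal=r.get_calibration("wrist"); save("wrist","w2"); np.save("w2cal.npy",cal,allow_pickle=True)
for d in r.place_of("slide_ten","wrist")[:3]: print(d["position"],d["confidence"],at("wrist",d["position"],.034,cal))
E
```

```text
[280.3, 182.3] 0.97 [0.5334 0.2263 0.034 ]
[86.5, 62.0] 0.86 [0.4143 0.3498 0.034 ]
[52.6, 202.7] 0.76 [0.3433 0.2547 0.034 ]
```

View pics/w2.png

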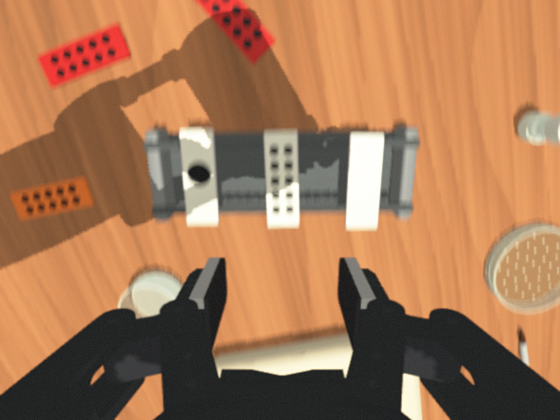

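The wrist view shows slide_ten in the middle of the rack, from (280,129) to (283,229), nearly vertical. The fingers are visible at the bottom.

```bash
python3 - <<'E'
from h import *
cal=r.get_calibration("wrist"); im=cv2.cvtColor(r.get_image("wrist"),cv2.COLOR_RGB2BGR)
cv2.imwrite("pics/w3.png",im)
hsv=cv2.cvtColor(im,cv2.COLOR_BGR2HSV); m=((hsv[...,2]>120)&(hsv[...,1]<70)).astype(np.uint8)
m[:, :245]=0; m[:,325:]=0; m[:110]=0; m[245:]=0
m=cv2.morphologyEx(m,cv2.MORPH_CLOSE,np.ones((13,13)))
cs,_=cv2.findContours(m,cv2.RETR_EXTERNAL,cv2.CHAIN_APPROX_NONE); p=max(cs,key=cv2.contourArea)[:,0]
P=np.array([at("wrist",q,.038,cal)[:2] for q in p]); o=P.mean(0)
rc=cv2.minAreaRect(((P-o)*1000).astype(np.float32)); print(p.min(0),p.max(0),np.array(rc[0])/1000+o,rc[1:])
print(r.get_state()["tool_pos"])
E
```

```text
[245 137] [324 232] [0.5347 0.2256] ((77.20868682861328, 64.62867736816406), 76.69654083251953)
[0.5304 0.2106 0.1578]
```

```bash
python3 - <<'E'
from h import *
cal=r.get_calibration("wrist"); im=cv2.imread("pics/w3.png")
hsv=cv2.cvtColor(im,cv2.COLOR_BGR2HSV); m=((hsv[...,2]>135)&(hsv[...,1]<70)).astype(np.uint8)
m[:, :255]=0; m[:,312:]=0; m[:110]=0; m[245:]=0
n,l,st,_=cv2.connectedComponentsWithStats(m); k=1+st[1:,4].argmax(); ys,xs=np.where(l==k)
P=np.array([at("wrist",q,.038,cal)[:2] for q in zip(xs,ys)]); o=P.mean(0)
rc=cv2.minAreaRect(((P-o)*1000).astype(np.float32)); print(st[k],np.array(rc[0])/1000+o,rc[1:])
E
```

```text
[ 266  137   37   96 2699] [0.5343 0.2234] ((77.39927673339844, 28.479921340942383), 77.59542083740234)
```

```bash
python3 - <<'E'
from h import *
plan([.535,.2295,.0345],77.2,8)
E
```

```text
yaw 76.66182635652267 turn/row -0.06727170543466698 step 0.015598418859337444
[0.0024 0.     0.0154]
[0.0024 0.     0.0154]
[0.0024 0.     0.0154]
[0.0024 0.     0.0154]
[0.0024 0.     0.0154]
[0.0024 0.     0.0154]
[0.0024 0.     0.0154]
[0.0024 0.     0.0154]
```

Call:
jog_arm([
  [[0.0024,0,0.021],[0,0,-0.1],60],
  [[0.0024,0,0.021],[0,0,-0.1],55],
  [[0.0024,0,0.021],[0,0,-0.1],55],
  [[0.0024,0,0.021],[0,0,-0.1],55],
  [[0.0024,0,0.018],[0,0,-0.1],55],
  [[0.0024,0,0.012],[0,0,0],55],
  [[0.0024,0,0.007],[0,0,0],55],
  [[0.0024,0,0.002],[0,0,0],55],
])

```text
time: 3.62
tool_pos: [0.5351, 0.2282, 0.0357]
tcp_rot: [[0.225, 0.974, -0.001], [0.974, -0.225, -0.001], [-0.001, -0.001, -1.0]]
ft_force: [-0.0, -0.4, -0.4]
grip_width: 0.554
finger_force: 0.0
```

```bash
python3 - <<'E'
from h import *
save("wrist","w4")
plan([.535,.2295,.0345],77.2,1)
E
```

```text
yaw 77.05770879229334 turn/row -0.1422912077066485 step 0.0018753667326986783
[ 0.0002 -0.0007  0.0017]
```

View pics/w4.png

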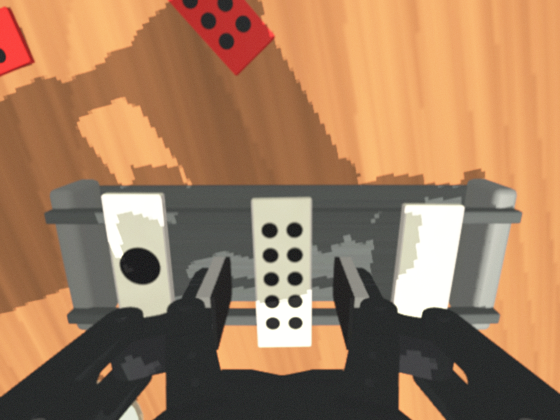

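The slide (cols 251–312) sits centred between the fingers (228 and 338). Next: close.

Call:
jog_arm([
  [[0.0,0,0.0015],[0,0,0],50],
  [[0,0,0],[0,0,0],40],
  [[0,0,0],[0,0,0],20],
  [[0,0,0],[0,0,0],0],
  [[0,0,0],[0,0,0],0],
  [[0,0,0],[0,0,0],0],
  [[0,0,0],[0,0,0],0],
  [[0,0,0],[0,0,0],0],
], force=35)

```text
time: 4.33
tool_pos: [0.5364, 0.2299, 0.0361]
tcp_rot: [[0.222, 0.975, 0.002], [0.975, -0.222, 0.0], [0.001, 0.002, -1.0]]
ft_force: [-0.3, -0.7, 6.2]
grip_width: 0.28
finger_force: 34.7
```

Call:
jog_arm([
  [[0,0,-0.004],[0,0,0],0],
  [[0,0,-0.008],[0,0,0],0],
  [[0,0,-0.012],[0,0,0],0],
  [[0,0,-0.015],[0,0,0],0],
  [[0,0,-0.015],[0,0,0],0],
  [[0,0,-0.01],[0,0,0],0],
  [[0,0,0],[0,0,0],0],
  [[0,0,0],[0,0,0],0],
])

```text
time: 5.0
tool_pos: [0.5361, 0.2299, 0.0999]
tcp_rot: [[0.223, 0.975, 0.002], [0.975, -0.223, 0.001], [0.001, 0.002, -1.0]]
ft_force: [1.0, 0.7, -0.5]
grip_width: 0.278
finger_force: 34.3
```

```bash
python3 - <<'E'
from h import *
cal=r.get_calibration("wrist"); np.save("w5cal.npy",cal,allow_pickle=True); save("wrist","w5")
s=r.get_state(); print(s["tool_pos"],s["grip_width"],s["finger_force"],s["ft_force"],s["tcp_rot"])
E
```

```text
[0.5353 0.2296 0.0989] 0.27903271499529614 34.32070255279541 [ 0.2449  0.4821 -0.6847] [[ 0.2226  0.9749  0.0001]
 [ 0.9749 -0.2226  0.0001]
 [ 0.0001  0.0001 -1.    ]]
```

View pics/w5.png

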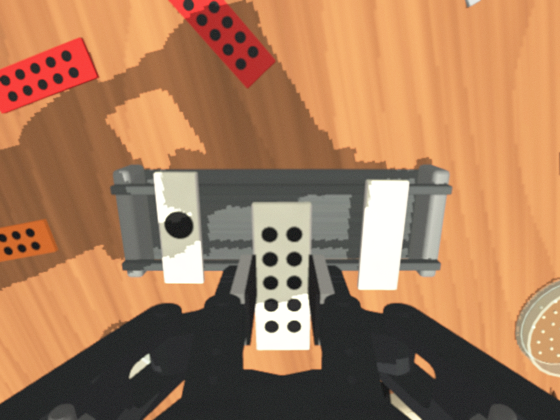

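The slide is held: corners are near (252,203), (312,204), (310,350) and (256,350), and it looks level and straight. I'll get its pose in the hand, then plan the move to the microscope.

```bash
python3 - <<'E'
from h import *
cal=np.load("w5cal.npy",allow_pickle=True).item(); s=r.get_state(); R=s["tcp_rot"];p=s["tool_pos"]
im=cv2.imread("pics/w5.png"); g=cv2.cvtColor(im,cv2.COLOR_BGR2GRAY)
c=np.array([[252,203],[312,204],[310,350],[256,350]],np.float32)
c2=cv2.cornerSubPix(g,c.reshape(-1,1,2).copy(),(4,4),(-1,-1),(3,40,.01))[:,0]; print(c2)
K=np.array([[cal["fx"],0,cal["cx"]],[0,cal["fy"],cal["cy"]],[0,0,1]])
# object in tool-like axes: x trailing (image top), y right? z down(tool)
from itertools import product
T=[R.T@(at("wrist",q,.1,cal)-p) for q in c]; print(np.array(T))
sg=[np.sign(t-np.mean(T,0)) for t in T]
O=np.array([[38*a[0],13*a[1],0] for a in sg])/1000
for cc in (c,c2):
    ok,rv,tv=cv2.solvePnP(O,cc.astype(float),K,np.array(cal["D"]),flags=cv2.SOLVEPNP_ITERATIVE)
    F=np.diag([1,-1,-1.]); V=np.array(cal["view"]); Rc=V[:3,:3].T@F
    o=-V[:3,:3].T@V[:3,3]; X=Rc@tv[:,0]+o; Ro=R.T@Rc@cv2.Rodrigues(rv)[0]
    print("top centre in tool",R.T@(X-p),"rot deg",np.degrees(cv2.Rodrigues(Ro)[0][:,0]), np.abs(cv2.projectPoints(O,rv,tv,K,np.array(cal["D"]))[0][:,0]-cc).max())
E
```

```text
[[252.353  202.0199]
 [310.3102 202.3336]
 [308.8976 349.1333]
 [256.2507 349.4333]]
[[ 0.0338 -0.0131 -0.0011]
 [ 0.0333  0.0134 -0.0011]
 [-0.0441  0.0144 -0.0011]
 [-0.044  -0.0132 -0.0011]]
top centre in tool [-0.0034  0.0003 -0.0047] rot deg [-1.2434  0.3578 -0.2949] 0.9905258549710538
top centre in tool [-0.0043  0.0001 -0.001 ] rot deg [-0.559  -2.7076 -0.3852] 0.574026427121737
```

```bash
python3 - <<'E'
from h import *
plan([.458,-.07,.17],111.5,8)
E
```

```text
yaw 77.13633101842798 turn/row -4.295458622696501 step 0.0396893318198665
[-0.0387 -0.0011 -0.0089]
[-0.0385 -0.004  -0.0089]
[-0.0381 -0.0068 -0.0089]
[-0.0375 -0.0097 -0.0089]
[-0.0366 -0.0125 -0.0089]
[-0.0356 -0.0152 -0.0089]
[-0.0343 -0.0178 -0.0089]
[-0.0329 -0.0203 -0.0089]
```

Call:
jog_arm([
  [[-0.03,-0.001,-0.009],[0,0,-4.3],0],
  [[-0.038,-0.004,-0.009],[0,0,-4.3],0],
  [[-0.038,-0.007,-0.009],[0,0,-4.3],0],
  [[-0.038,-0.01,-0.009],[0,0,-4.3],0],
  [[-0.037,-0.013,-0.009],[0,0,-4.3],0],
  [[-0.036,-0.015,-0.009],[0,0,-4.3],0],
  [[-0.034,-0.018,-0.009],[0,0,-4.3],0],
  [[-0.03,-0.02,-0.009],[0,0,-4.3],0],
])

```text
time: 5.72
tool_pos: [0.4569, -0.0608, 0.1701]
tcp_rot: [[-0.371, 0.929, -0.002], [0.929, 0.371, 0.0], [0.001, -0.002, -1.0]]
ft_force: [1.6, -0.3, -0.3]
grip_width: 0.277
finger_force: 34.4
```

Call:
jog_arm([
  [[-0.005,0,0],[0,0,0],0],
  [[0,0,0],[0,0,0],0],
  [[0,0,0],[0,0,0],0],
  [[0,0,0],[0,0,0],0],
  [[0,0,0],[0,0,0],0],
  [[0,0,0],[0,0,0],0],
  [[0,0,0],[0,0,0],0],
  [[0,0,0],[0,0,0],0],
])

```text
time: 6.38
tool_pos: [0.4605, -0.0631, 0.1705]
tcp_rot: [[-0.368, 0.93, -0.0], [0.93, 0.368, 0.0], [0.0, -0.0, -1.0]]
ft_force: [-0.5, -0.4, -0.8]
grip_width: 0.278
finger_force: 34.4
```

```bash
python3 - <<'E'
from h import *
cal=r.get_calibration("wrist"); np.save("w6cal.npy",cal,allow_pickle=True); save("wrist","w6")
for l,z in [("stage_plate",.036),("clip_post",.036),("clip_bend",.0385)]:
    for d in r.place_of(l,"wrist")[:1]: print(l,d["position"],d["confidence"],at("wrist",d["position"],z,cal))
im=cv2.imread("pics/w6.png")[60:310,220:500]; cv2.imwrite("pics/w6c.png",cv2.resize(im,None,fx=2.4,fy=2.4,interpolation=cv2.INTER_CUBIC))
s=r.get_state();print(s["tool_pos"],s["grip_width"])
E
```

```text
stage_plate [352.4, 199.6] 0.7 [ 0.5162 -0.0419  0.036 ]
clip_post [352.6, 273.5] 0.86 [ 0.546  -0.1053  0.036 ]
clip_bend [350.9, 228.7] 0.77 [ 0.5253 -0.0657  0.0385]
[ 0.4606 -0.0636  0.1708] 0.2786619529838945
```

View pics/w6c.png

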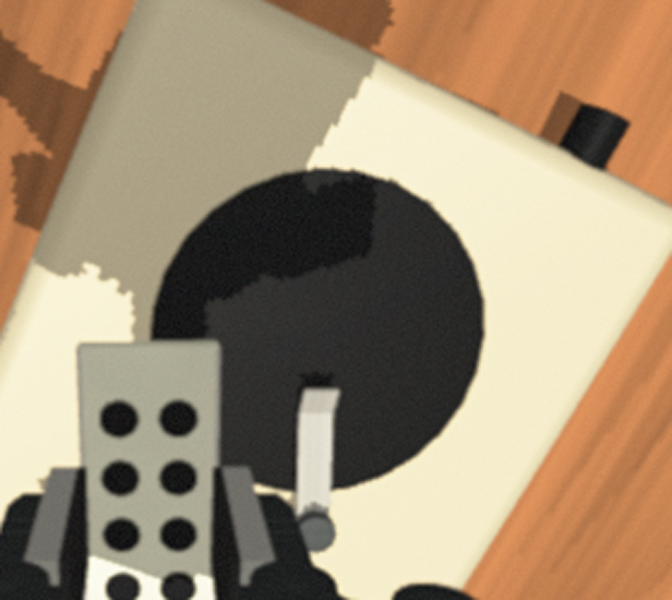

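The close view shows the plate rim (crop 152–484, 170–490), the lip end at about (321,390), the crease at (318,413) and the screw at (316,531). The clip is almost in line with the tool axis.

```bash
python3 - <<'E'
from h import *
from scipy.optimize import least_squares
cal=np.load("w6cal.npy",allow_pickle=True).item(); im=cv2.imread("pics/w6.png"); g=im.max(2)
F=lambda x,y:(x/2.4+220,y/2.4+60)
# radial edge search from plate centre
c0=np.array([.516,-.042]); P=[]
for a in np.radians(np.arange(0,360,3)):
    rr=np.arange(.050,.070,.0002); q=np.array([[c0[0]+x*np.cos(a),c0[1]+x*np.sin(a),.036] for x in rr]); uv=proj("wrist",q,cal)
    if uv[:,1].max()>262 or (uv[:,0].min()<315 and uv[:,1].max()>195): continue
    v=cv2.remap(g.astype(np.float32),uv[:,0].astype(np.float32)[None],uv[:,1].astype(np.float32)[None],1)[0]
    d=np.diff(cv2.GaussianBlur(v[None],(9,1),0)[0]); i=d.argmax()
    if d[i]>1.5: P.append(q[i,:2])
P=np.array(P); f=lambda v:np.hypot(*(P-v[:2]).T)-v[2]
s=least_squares(f,[*c0,.06],loss="soft_l1",f_scale=.0005); c=s.x[:2]; print("plate",s.x,len(P),abs(f(s.x)).max())
pts={"screw":((316,531),.0535),"lip":((321,391),.0465),"crease":((317.5,413),.040)}
W={k:at("wrist",F(*p),z,cal)[:2] for k,(p,z) in pts.items()}
for k,w in W.items(): d=w-c; print(k,w,"dist",np.hypot(*d),"ang",np.degrees(np.arctan2(d[1],d[0])))
d=W["screw"]-W["lip"];print("leaf ang",np.degrees(np.arctan2(d[1],d[0])))
E
```

```text
plate [ 0.5163 -0.0433  0.0593] 77 0.0006059348102678414
screw [ 0.5413 -0.1053] dist 0.0668784671876363 ang -68.03841643411927
lip [ 0.5226 -0.0581] dist 0.01604525825404855 ang -66.75737774865449
crease [ 0.5272 -0.0677] dist 0.02668263161969337 ang -65.88257415376373
leaf ang -68.44269784979683
```

```bash
python3 - <<'E'
from h import *
plan([.5012,-.0063,.055],112.2,8)
E
```

```text
yaw 111.55431685788152 turn/row -0.08071039276481073 step 0.01693081198859953
[0.0048 0.0074 0.0145]
[0.0048 0.0074 0.0145]
[0.0048 0.0074 0.0145]
[0.0048 0.0074 0.0145]
[0.0048 0.0074 0.0145]
[0.0047 0.0074 0.0145]
[0.0047 0.0074 0.0145]
[0.0047 0.0074 0.0145]
```

Call:
jog_arm([
  [[0.0055,0.009,0.012],[0,0,-0.1],0],
  [[0.0055,0.009,0.018],[0,0,-0.1],0],
  [[0.0055,0.009,0.018],[0,0,-0.1],0],
  [[0.0055,0.009,0.018],[0,0,-0.1],0],
  [[0.0055,0.009,0.018],[0,0,-0.1],0],
  [[0.0055,0.008,0.016],[0,0,-0.1],0],
  [[0.005,0.006,0.012],[0,0,0],0],
  [[0,0,0.004],[0,0,0],0],
])

```text
time: 7.25
tool_pos: [0.5003, -0.0057, 0.0529]
tcp_rot: [[-0.378, 0.926, -0.003], [0.926, 0.378, 0.001], [0.002, -0.002, -1.0]]
ft_force: [-0.2, -0.4, 0.2]
grip_width: 0.278
finger_force: 34.4
```

Call:
jog_arm([
  [[0,0,0],[0,0,0],0],
  [[0,0,0],[0,0,0],0],
  [[0,0,0],[0,0,0],0],
  [[0,0,0],[0,0,0],0],
  [[0,0,0],[0,0,0],0],
  [[0,0,0],[0,0,0],0],
  [[0,0,0],[0,0,0],0],
  [[0,0,0],[0,0,0],0],
])

```text
time: 7.92
tool_pos: [0.5012, -0.0068, 0.0551]
tcp_rot: [[-0.377, 0.926, 0.0], [0.926, 0.377, -0.0], [-0.0, 0.0, -1.0]]
ft_force: [0.1, -0.2, -1.4]
grip_width: 0.274
finger_force: 34.4
```

```bash
python3 - <<'E'
from h import *
s=r.get_state();print(s["tool_pos"],s["grip_width"],s["ft_force"])
plan([.5012,-.0063,.0395],112.2,1)
E
```

```text
[ 0.5012 -0.0068  0.0551] 0.2736338793111373 [ 0.051  -0.1902 -1.3628]
yaw 112.12585921909078 turn/row -0.07414078090920384 step 0.015561531021986843
[0.0004 0.0001 0.0156]
```

Now lower gently to find contact with the plate.

Call:
jog_arm([
  [[0,0,0.005],[0,0,0],0],
  [[0,0,0.005],[0,0,0],0],
  [[0,0,0.003],[0,0,0],0],
  [[0,0,0.001],[0,0,0],0],
  [[0,0,0.001],[0,0,0],0],
  [[0,0,0.0005],[0,0,0],0],
  [[0,0,0],[0,0,0],0],
  [[0,0,0],[0,0,0],0],
])

```text
time: 8.58
tool_pos: [0.5013, -0.0066, 0.0393]
tcp_rot: [[-0.377, 0.926, 0.0], [0.926, 0.377, 0.0], [-0.0, 0.0, -1.0]]
ft_force: [-0.1, 0.6, -0.3]
grip_width: 0.278
finger_force: 34.4
```

```bash
python3 - <<'E'
from h import *
s=r.get_state();print(s["tool_pos"],s["grip_width"],s["ft_force"],s["ft_torque"])
E
```

```text
[ 0.5013 -0.0066  0.0393] 0.2783782549288234 [-0.1156  0.6456 -0.3419] [-0.0493  0.0014  0.0132]
```

Call:
jog_arm([
  [[0,0,0.0005],[0,0,0],0],
  [[0,0,0],[0,0,0],0],
  [[0,0,0.0005],[0,0,0],0],
  [[0,0,0],[0,0,0],0],
  [[0,0,0.0005],[0,0,0],0],
  [[0,0,0],[0,0,0],0],
  [[0,0,0],[0,0,0],0],
  [[0,0,0],[0,0,0],0],
])

```text
time: 9.25
tool_pos: [0.5013, -0.0066, 0.0381]
tcp_rot: [[-0.377, 0.926, 0.0], [0.926, 0.377, -0.0], [-0.0, 0.0, -1.0]]
ft_force: [-1.4, 0.3, 3.3]
grip_width: 0.28
finger_force: 35.2
```

Call:
jog_arm([
  [[0,0,-0.0007],[0,0,0],0],
  [[0,0,0],[0,0,0],0],
  [[-0.003,0,0],[0,0,0],0],
  [[-0.003,0,0],[0,0,0],0],
  [[-0.003,0,0],[0,0,0],0],
  [[-0.003,0,0],[0,0,0],0],
  [[-0.002,0,0],[0,0,0],0],
  [[0,0,0],[0,0,0],0],
])

```text
time: 9.92
tool_pos: [0.5068, -0.0201, 0.0385]
tcp_rot: [[-0.376, 0.927, 0.0], [0.927, 0.376, -0.0], [-0.0, 0.0, -1.0]]
ft_force: [-0.1, -1.4, -0.5]
grip_width: 0.28
finger_force: 34.4
```

```bash
python3 - <<'E'
from h import *
s=r.get_state();print(s["tool_pos"],s["ft_force"],s["ft_torque"])
save("scene","s1",(110,160,270,280),5)
E
```

```text
[ 0.5068 -0.0201  0.0385] [-0.062  -1.3853 -0.4504] [-0.0187 -0.0073  0.0407]
```

View pics/s1.png

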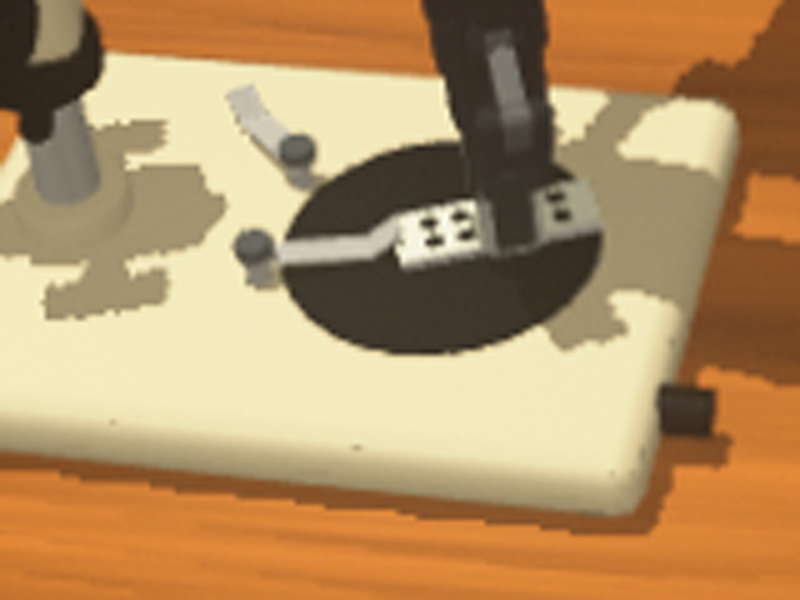

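The slide's leading end has just reached the lip (crop ~395,235), in line with the clip and low on the plate. Continuing the insertion.

Call:
jog_arm([
  [[-0.0025,0,0],[0,0,0],0],
  [[-0.0025,0,0],[0,0,0],0],
  [[-0.0025,0,0],[0,0,0],0],
  [[-0.0025,0,0],[0,0,0],0],
  [[-0.0025,0,0],[0,0,0],0],
  [[-0.0025,0,0],[0,0,0],0],
  [[-0.0025,0,0],[0,0,0],0],
  [[-0.0025,0,0],[0,0,0],0],
])

```text
time: 10.63
tool_pos: [0.5139, -0.0384, 0.0383]
tcp_rot: [[-0.377, 0.926, -0.0], [0.926, 0.377, -0.0], [-0.0, -0.0, -1.0]]
ft_force: [-1.1, 1.8, -0.6]
grip_width: 0.277
finger_force: 34.3
```

```bash
python3 - <<'E'
from h import *
s=r.get_state();print(s["tool_pos"],s["ft_force"],s["ft_torque"],s["grip_width"])
plan([.5144,-.0387,.0385],112.2,1)
save("scene","s2",(110,160,270,280),5)
E
```

```text
[ 0.5139 -0.0384  0.0383] [-1.0795  1.8307 -0.6049] [0.2395 0.0931 0.0588] 0.2766030575091182
yaw 112.14579314126999 turn/row -0.0542068587300264 step 0.0005528855630503614
[-0.0004  0.0003 -0.0002]
```

View pics/s2.png

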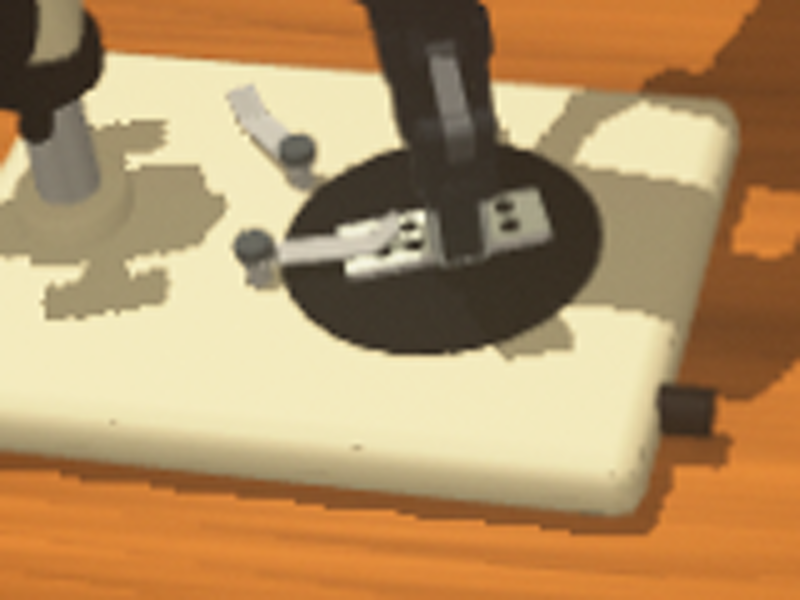

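The slide is in under the leaf, flat, with the lip above its wells. I'll check the centring numerically.

```bash
python3 - <<'E'
from h import *
f=lambda x,y:(x/5+110,y/5+160)
for n,p,z in [("slide top corners mean",None,.04),("plate L",(286,248),.036),("plate R",(604,240),.036)]:
    if p: print(n,at("scene",f(*p),z))
cs=[at("scene",f(*p),.04)[:2] for p in [(337,228),(347,270),(552,230),(543,188)]]
print(np.array(cs),np.mean(cs,0)); d=cs[0]+cs[1]-cs[2]-cs[3]; print(np.hypot(*d)/2,np.degrees(np.arctan2(d[1],d[0])))
# plate centre in scene: best match circle by rim points
P=np.array([at("scene",f(*p),.036)[:2] for p in [(286,248),(604,240),(430,143),(425,354),(325,318),(560,320)]])
from scipy.optimize import least_squares
print(least_squares(lambda v:np.hypot(*(P-v[:2]).T)-.06,P.mean(0)).x)
for d in r.place_of("slide_ten","scene")[:4]: print(d, at("scene",d["position"],.036))
E
```

```text
plate L [ 0.5279 -0.0976  0.036 ]
plate R [0.5127 0.0197 0.036 ]
[[ 0.5196 -0.0795]
 [ 0.5421 -0.0702]
 [ 0.5134  0.0007]
 [ 0.4901 -0.007 ]] [ 0.5163 -0.039 ]
0.07731987485001929 -67.92404091453479
[ 0.519  -0.0375]
{'position': [404.7, 195.7], 'confidence': 0.85} [0.4477 0.3428 0.036 ]
{'position': [198.9, 206.8], 'confidence': 0.78} [ 0.5148 -0.04    0.036 ]
{'position': [414.6, 240.3], 'confidence': 0.59} [0.568  0.3513 0.036 ]
{'position': [357.9, 169.0], 'confidence': 0.55} [0.3721 0.2542 0.036 ]
```

```bash
python3 - <<'E'
from h import *
cal=r.get_calibration("wrist"); save("wrist","w7"); s=r.get_state();R=s["tcp_rot"];p=s["tool_pos"]
from scipy.optimize import least_squares
im=cv2.imread("pics/w7.png"); g=im.max(2).astype(np.float32)
c0=np.array([.5163,-.0433]); P=[];A=[]
for a in np.radians(np.arange(0,360,3)):
    rr=np.arange(.052,.068,.0002); q=np.array([[c0[0]+x*np.cos(a),c0[1]+x*np.sin(a),.036] for x in rr]); uv=proj("wrist",q,cal)
    if uv[:,1].max()>260 or uv.min()<2 or uv[:,0].max()>557: continue
    v=cv2.remap(g,uv[:,0].astype(np.float32)[None],uv[:,1].astype(np.float32)[None],1)[0]
    d=np.diff(cv2.GaussianBlur(v[None],(9,1),0)[0]); i=d.argmax()
    if d[i]>1.5: P.append(q[i,:2]);A.append(round(np.degrees(a)))
P=np.array(P); f=lambda v:np.hypot(*(P-v[:2]).T)-.0597
q=least_squares(f,c0,loss="soft_l1",f_scale=.0005); print("plate",q.x,len(P),np.median(abs(f(q.x))))
print("plate in tool",R.T@(np.r_[q.x,.036]-p))
# slide: white/grey vs black columns in image rows above fingers
for row in range(205,250,8):
    l=g[row,220:345]; d=np.diff(cv2.GaussianBlur(l[None],(5,1),0)[0]); a,b=220+d.argmax()+.5,220+d.argmin()+.5
    print(row,[ (R.T@(at("wrist",(x,row),.040,cal)-p))[:2].round(4) for x in (a,b)])
cc=g[150:260,282]; print("trail row", [ (R.T@(at("wrist",(x,150+np.diff(g[150:260,x]).argmax()+.5),.040,cal)-p))[:2].round(4) for x in (262,282,300)])
E
```

```text
plate [ 0.5164 -0.0435] 53 0.00011991081546045695
plate in tool [-0.0052  0.0002  0.0025]
205 [array([ 0.0332, -0.0143]), array([0.0331, 0.0123])]
213 [array([ 0.0295, -0.0144]), array([0.0295, 0.0124])]
221 [array([ 0.0258, -0.0141]), array([0.0258, 0.0125])]
229 [array([ 0.022 , -0.0142]), array([0.022 , 0.0126])]
237 [array([ 0.0182, -0.0031]), array([ 0.0182, -0.0098])]
245 [array([ 0.0143, -0.014 ]), array([0.0143, 0.0123])]
trail row [array([ 0.0347, -0.0093]), array([ 0.0347, -0.0006]), array([0.0347, 0.0073])]
```

View pics/w7.png

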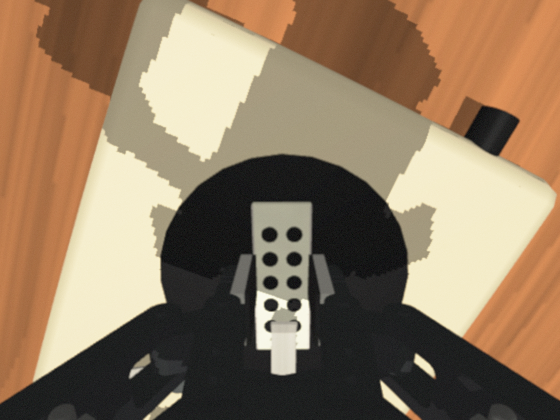

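Wrist view: the slide (cols 252–312) is centred under the leaf (271–297). It is about 1.5 mm short and 1 mm to the left of the plate's centre. A small correction follows, then release.

Call:
jog_arm([
  [[-0.0008,0.0003,0],[0,0,0],0],
  [[-0.0007,0.0003,0],[0,0,0],0],
  [[0,0,0],[0,0,0],0],
  [[0,0,0.0005],[0,0,0],0],
  [[0,0,0],[0,0,0],0],
  [[0,0,0],[0,0,0],0],
  [[0,0,0],[0,0,0],0],
  [[0,0,0],[0,0,0],0],
])

```text
time: 11.45
tool_pos: [0.5149, -0.0393, 0.0381]
tcp_rot: [[-0.377, 0.926, -0.0], [0.926, 0.377, -0.0], [0.0, -0.0, -1.0]]
ft_force: [-2.8, 0.2, 3.4]
grip_width: 0.278
finger_force: 35.0
```

```bash
python3 - <<'E'
from h import *
s=r.get_state();R=s["tcp_rot"];p=s["tool_pos"];print(p,s["ft_force"],s["grip_width"])
print("plate in tool",R.T@(np.array([.5164,-.0435,.036])-p))
E
```

```text
[ 0.5149 -0.0393  0.0381] [-2.7844  0.1733  3.4073] 0.2775373836172295
plate in tool [-0.0045 -0.0002  0.0021]
```

Call:
jog_arm([
  [[0,0,0.0003],[0,0,0],0],
  [[0,0,0],[0,0,0],0],
  [[0,0,0.0003],[0,0,0],0],
  [[0,0,0],[0,0,0],0],
  [[0,0,0],[0,0,0],0],
  [[0,0,0],[0,0,0],0],
  [[0,0,0],[0,0,0],0],
  [[0,0,0],[0,0,0],0],
])

```text
time: 12.12
tool_pos: [0.515, -0.0393, 0.0381]
tcp_rot: [[-0.377, 0.926, -0.001], [0.926, 0.377, 0.0], [0.0, -0.001, -1.0]]
ft_force: [-3.7, -0.2, 6.3]
grip_width: 0.278
finger_force: 35.7
```

```bash
python3 - <<'E'
from h import *
s=r.get_state();R=s["tcp_rot"];p=s["tool_pos"];print(p,s["ft_force"],s["ft_torque"],s["grip_width"])
cal=r.get_calibration("wrist"); save("wrist","w8"); g=cv2.imread("pics/w8.png").max(2).astype(np.float32)
print("plate in tool",R.T@(np.array([.5164,-.0435,.036])-p))
for row in (213,221,229):
    l=g[row,220:345]; d=np.diff(cv2.GaussianBlur(l[None],(5,1),0)[0]); print([(R.T@(at("wrist",(220+x+.5,row),.040,cal)-p))[:2].round(4) for x in (d.argmax(),d.argmin())])
print("trail", [ (R.T@(at("wrist",(x,150+np.diff(g[150:260,x]).argmax()+.5),.040,cal)-p))[:2].round(4) for x in (262,282,300)])
E
```

```text
[ 0.515  -0.0393  0.0381] [-3.7448 -0.1934  6.3432] [ 0.1165  0.6744 -0.0289] 0.2778990498039195
plate in tool [-0.0044 -0.0003  0.002 ]
[array([ 0.0296, -0.0144]), array([0.0296, 0.0124])]
[array([ 0.0259, -0.0141]), array([0.0259, 0.0124])]
[array([ 0.0222, -0.0142]), array([0.0221, 0.0125])]
trail [array([ 0.0348, -0.0093]), array([ 0.0348, -0.0006]), array([0.0348, 0.0072])]
```

The slide is centred within about 1 mm, but the grip adds some sideways load. I'll release so it lies flat, then press from above with shut fingers.

Call:
jog_arm([
  [[0,0,-0.0005],[0,0,0],0],
  [[0,0,-0.0004],[0,0,0],0],
  [[0,0,0],[0,0,0],30],
  [[0,0,0],[0,0,0],36],
  [[0,0,0],[0,0,0],42],
  [[0,0,0],[0,0,0],50],
  [[0,0,0],[0,0,0],50],
  [[0,0,0],[0,0,0],50],
])

```text
time: 12.83
tool_pos: [0.5155, -0.0394, 0.0384]
tcp_rot: [[-0.377, 0.926, 0.001], [0.926, 0.377, -0.0], [-0.0, 0.001, -1.0]]
ft_force: [0.3, 0.1, -0.5]
grip_width: 0.499
finger_force: 0.0
```

Call:
jog_arm([
  [[0,0,-0.002],[0,0,0],50],
  [[0,0,-0.006],[0,0,0],50],
  [[0,0,-0.008],[0,0,0],50],
  [[0,0,-0.006],[0,0,0],50],
  [[0,0,-0.002],[0,0,0],30],
  [[0,0,0],[0,0,0],0],
  [[0,0,0],[0,0,0],0],
  [[0,0,0],[0,0,0],0],
])

```text
time: 13.5
tool_pos: [0.5149, -0.0393, 0.0622]
tcp_rot: [[-0.377, 0.926, -0.0], [0.926, 0.377, 0.0], [0.0, -0.0, -1.0]]
ft_force: [-0.2, 0.1, -0.9]
grip_width: -0.001
finger_force: 0.0
```

```bash
python3 - <<'E'
from h import *
s=r.get_state();R=s["tcp_rot"];p=s["tool_pos"];print(p,s["ft_force"],s["grip_width"])
cal=r.get_calibration("wrist"); save("wrist","w9"); g=cv2.imread("pics/w9.png").max(2).astype(np.float32)
c=R.T@(np.array([.5164,-.0435,.036])-p); print("plate in tool",c)
for x in (.018,.022,.026,.03):   # cross sections at tool x, z=.040
    ys=np.arange(-.03,.03,.0002); q=np.array([p+R@np.array([x,y,p[2]-.040]) for y in ys]); uv=proj("wrist",q,cal).astype(np.float32)
    d=np.diff(cv2.GaussianBlur(cv2.remap(g,uv[:,0][None],uv[:,1][None],1),(15,1),0)[0]); print(x,ys[d.argmax()],ys[d.argmin()])
for y in (-.008,0,.007):
    xs=np.arange(.02,.05,.0002); q=np.array([p+R@np.array([x,y,p[2]-.040]) for x in xs]); uv=proj("wrist",q,cal).astype(np.float32)
    d=np.diff(cv2.GaussianBlur(cv2.remap(g,uv[:,0][None],uv[:,1][None],1),(15,1),0)[0]); print("trail",y,xs[d.argmin()])
E
```

```text
[ 0.5149 -0.0393  0.0622] [-0.2176  0.1004 -0.9059] -0.0006402484976025011
plate in tool [-0.0045 -0.0002  0.0262]
0.018 -0.003200000000000161 0.00159999999999981
0.022 -0.014000000000000096 0.012399999999999745
0.026 -0.014000000000000096 0.012599999999999743
0.03 -0.014000000000000096 0.012399999999999745
trail -0.008 0.03459999999999991
trail 0 0.03439999999999992
trail 0.007 0.03459999999999991
```

Call:
jog_arm([
  [[-0.001,-0.0004,0.004],[0,0,0],0],
  [[-0.001,-0.0004,0.006],[0,0,0],0],
  [[0,0,0.006],[0,0,0],0],
  [[0,0,0.003],[0,0,0],0],
  [[0,0,0.001],[0,0,0],0],
  [[0,0,0.001],[0,0,0],0],
  [[0,0,0],[0,0,0],0],
  [[0,0,0],[0,0,0],0],
])

```text
time: 14.22
tool_pos: [0.5152, -0.0414, 0.0413]
tcp_rot: [[-0.377, 0.926, 0.0], [0.926, 0.377, 0.0], [-0.0, 0.0, -1.0]]
ft_force: [0.3, -1.0, 0.6]
grip_width: -0.004
finger_force: 0.0
```

Call:
jog_arm([
  [[0,0,0.0005],[0,0,0],0],
  [[0,0,0],[0,0,0],0],
  [[0,0,0.0005],[0,0,0],0],
  [[0,0,0],[0,0,0],0],
  [[0,0,0.0004],[0,0,0],0],
  [[0,0,0],[0,0,0],0],
  [[0,0,0],[0,0,0],0],
  [[0,0,0],[0,0,0],0],
])

```text
time: 14.88
tool_pos: [0.5152, -0.0415, 0.0401]
tcp_rot: [[-0.377, 0.926, 0.0], [0.926, 0.377, -0.0], [-0.0, 0.0, -1.0]]
ft_force: [-0.6, -0.2, 2.1]
grip_width: 0.005
finger_force: 1.1
```

Call:
jog_arm([
  [[0,0,0.0004],[0,0,0],0],
  [[0,0,0],[0,0,0],0],
  [[0,0,0.0004],[0,0,0],0],
  [[0,0,0],[0,0,0],0],
  [[0,0,0],[0,0,0],0],
  [[0,0,0],[0,0,0],0],
  [[0,0,0],[0,0,0],0],
  [[0,0,0],[0,0,0],0],
])

```text
time: 15.55
tool_pos: [0.5153, -0.0414, 0.0401]
tcp_rot: [[-0.377, 0.926, -0.0], [0.926, 0.377, -0.0], [0.0, -0.0, -1.0]]
ft_force: [-2.5, 0.3, 8.1]
grip_width: -0.001
finger_force: 4.1
```

```bash
python3 - <<'E'
from h import *
s=r.get_state();R=s["tcp_rot"];p=s["tool_pos"];print(p,s["ft_force"],s["ft_torque"])
cal=r.get_calibration("wrist"); save("wrist","w10"); g=cv2.imread("pics/w10.png").max(2).astype(np.float32)
print("plate in tool",R.T@(np.array([.5164,-.0435,.036])-p))
for x in (.022,.026,.03):
    ys=np.arange(-.03,.03,.0002); q=np.array([p+R@np.array([x,y,p[2]-.040]) for y in ys]); uv=proj("wrist",q,cal).astype(np.float32)
    d=np.diff(cv2.GaussianBlur(cv2.remap(g,uv[:,0][None],uv[:,1][None],1),(15,1),0)[0]); print(x,ys[d.argmax()],ys[d.argmin()])
xs=np.arange(.02,.05,.0002); q=np.array([p+R@np.array([x,0,p[2]-.040]) for x in xs]); uv=proj("wrist",q,cal).astype(np.float32)
d=np.diff(cv2.GaussianBlur(cv2.remap(g,uv[:,0][None],uv[:,1][None],1),(15,1),0)[0]); print("trail",xs[d.argmin()])
s=r.get_state();print(s["ft_force"])
E
```

```text
[ 0.5153 -0.0414  0.0401] [-2.4893  0.3056  8.1123] [ 0.0735  0.4822 -0.0238]
plate in tool [-0.0023  0.0003  0.0041]
0.022 -0.002400000000000166 0.0017999999999998087
0.026 -0.013600000000000098 0.012999999999999741
0.03 -0.013600000000000098 0.012999999999999741
trail 0.0367999999999999
[-2.7362  0.4156  8.1893]
```

```bash
python3 -c "
from station import r
print(r.sign_off())"
```

```text
the job is handed in; nothing more can be done
None
```

The ten-well slide is under the clip, within about 1 mm of the plate's centre and in line with the clip; I handed in at about 16 s with shut fingers pressing it down at about 8 N, having let go of it to press from above. I viewed 11 pictures, one over the limit of 10.

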